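# Seat the mixing paddle in the mixer's drive socket

### The job

Take the two-armed mixing paddle out of the drying stand and fit it to the mixer: stand its tapered shank in the drive socket, turn it under a light push until its slot drops over the hidden drive dogs, press it gently fully home (flange down on the socket rim) and let go. Stop turning as soon as it drops: do not wrench the braked drive round or press hard, and leave the round disc head, the jar and the cup where they are.

Things in the scene. Friction and masses are not known exactly. Their poses are not given: they have to be found in the camera images.
- paddle_grip (a point): Centre of the grip of the loose mixing paddle (0.3 kg, 97 mm tall), the head with TWO STRAIGHT STEEL ARMS, upright in one hole of the stand. Grip: black flat-sided block 36 (x) x 26 (y) x 44 mm tall; grasp it across y. z up its axis, x along the arms (5 mm thick, to 71 mm out each way, none above this point). Below this point: grip's underside 24 mm, underside of the 60 mm round flange 30 mm, foot 75 mm.
- paddle_foot (a point): Centre of the foot of the paddle's shank, axes as paddle_grip. The steel shank below the flange is 45 mm long, tapering from 38 mm diameter at the flange to 22 mm at the foot. A slot 9 mm wide and 10 mm deep runs right across the foot along x, in line with the arms. A half turn gives the same fit.
- socket_mouth (a point): Centre of the rim of the drive socket, an upright steel cup tapered inside (41 mm wide at the mouth, 1 to 2 mm play round the seated shank), on the fixed mixer base: grey box 220 x 200 mm, deck 80 mm, rim 132 mm above the table. z up, x to the mixer's back (controls on its -x side). Paddle fully home: flange on the rim, paddle_grip 30 mm above this point. Place and yaw vary.
- dog_level (a point): On the socket's axis 37 mm below the rim, axes as socket_mouth: level of the tops of two drive dogs, 6.8 mm wide, flat-topped, opposite each other on a line through the axis. It lies anywhere within 1.2 rad either way of the mixer's x and is NOT measured: find it by turning. The slot drops over them within about 0.1 rad, if the paddle is centred within about 1 mm. Crossed, the paddle rides about 8 mm high (paddle_grip 38 mm above the rim).
- drive (a joint): Drag of the dogs round their axis against a brake, rad, 0 at the start, + anticlockwise from above; it does not tell where they point. It stays near 0 unless the paddle is turned on after the slot has caught; the brake slips at about 0.15 N m. Socket and dogs also float on a spring: pressed, they yield down from about 5 N, by 4 mm at about 8 N, then a hard stop, and rise when let go.
- stand: White drying stand, a fixed block 100 (x) x 240 (y) x 60 mm tall, origin under its centre; two through holes of 44 mm diameter at y = +60 and -60 mm, which hold the two heads by their flanges. Either head may be in either hole. The lifted paddle clears the stand once it is raised 50 mm.
- disc_grip (a point): Bystander: centre of the grip of the other head in the stand, same grip, but with a ROUND DISC 84 mm in diameter and no arms. Leave it.
- jar_mid (a point): Bystander: amber jar, 70 mm diameter, 100 mm tall, point half-way up.
- cup_mid (a point): Bystander: paper cup, 76 mm diameter, 85 mm tall, point half-way up.
Mind the look-alikes: they are no part of the job. What is shaped like the part that bears paddle_grip but green or purple is not meant.

How it is judged:
By the outcome, as a careful person would: the job done as asked, in the order asked, and still so for the second after the job is handed in, with the robot touching nothing.
It also fails if it takes over 72 s, if anything falls off the work surface, if the arm or the gripper's body presses on something with over 40 N, if the wrist force passes 120 N, or if a joint passes its speed limit or range.

### The arm

A 7-joint arm with a two-finger parallel gripper is mounted at the origin on the work surface. World frame = base frame: x ahead of the robot, y to its left, z up, the work surface at z = 0. Lengths are in mm, angles in degrees, forces in N, time in s.
With the tool pointing down it reaches from about 425 to 1025 mm from the base axis. Payload 3.6 kg.
Tool frame: the origin (TCP) lies at the very end of the fingers, on their centre line; the grasp point (between the pads) lies 19 mm behind it; z points along the fingers, y is the direction in which the jaws open and shut (so a half turn about z gives the same grasp; the last joint's range is limited). The gripper opens to 85 mm and grips with 20 to 120 N. Pads are 22 mm wide; open, the fingers measure 114 mm over their backs; the gripper's body (76 mm by 85 mm) begins 54 mm behind the grasp point. The pads swing forward as they close: fully open they stand 13 mm farther back than shut.
Start: joints at [65.747, 33.873, 2.773, 92.16, -1.908, 54.013, -1.931], TCP at [234.796, -685.931, 231.302] pointing down, gripper open.
Joint ranges: [-153.93, 153.93], [-27.13, 128.08], [-72.61, 78.16], [10.71, 143.7], [-87.88, 267.88], [4.46, 118.87], [-176.78, 176.78]. Speed limits (degrees/s): [147.25, 147.25, 180, 180, 180, 180, 180].

### API

Orientations are given as a 3x3 rotation matrix whose columns are the frame's x, y, z axes.
In Python, from station import status, eyes, r gives the robot as it stands. The module is installed in compiled form; this text tells all that it offers.
- The arm moves only by the tool arm_command, never from a script. Its argument "steps" is a list of rows, each an object with "offset": the shift along the tool's x, y, z as a fraction of full scale, a list of three; "dr": the turn, a rotation vector about the tool's x, y, z as a fraction of full scale, a list of three; "gripper": the opening, from -1 (shut) to 1 (fully open). In form: [{"offset": [dx, dy, dz], "dr": [rx, ry, rz], "gripper": gripper}, ...]. A call has 1 to 12 rows; each row shifts and turns the commanded pose from where the row before left it, along the tool's axes as they then stand; what a row does not reach is not made up. Full scale, the value 1, is 300 mm for a shift and pi/4 rad for a turn. A row lasts 1/8 s, in which the tool goes at most 62.5 mm and 10.7 degrees, less where a joint would pass 70% of its speed; a pose out of reach is approached as far as the arm can. A call with a number of a shift or a turn outside -1 to 1 is refused whole. A call with a gripper value outside its range is refused whole. The fingers move at their own pace and stop on an object; "grip_force" is the grip in N (left out, the last holds). Time passes only in rows, so rows that do not move let the fingers close. It gives the time, the measured TCP pose, the force and the opening at its end, in the units of the state.
- status.observe(): the state, without advancing time (a new reading comes with each control period).
- eyes.read_camera(name): name is "scene" or "top" or "wrist"; returns the picture (384x512x3 uint8, blue, green, red); there is no depth.
- eyes.get_calibration(name): a dict with "vertical_fov" (degrees; the focal length in pixels is half the picture's height over the tangent of half this angle, whatever the lens; pixels are square), "cx", "cy" (the principal point, pixels), "world_to_cam" (4x4, takes a point from world to camera coordinates). Camera axes: x right, y up, looking along -z (the intrinsics and any distortion apply to the point x, -y, -z); pixel columns grow to the right and rows downward; lengths in mm; the calibration is good to about 2 mm. A picture is of the moment at which its call begins: read the wrist's pose just before it. get_calibration takes no time and is no camera call; for the wrist camera it gives the pose at the moment of the call.
- r.job_done(): hands the job in, once; it reports no verdict.
Trained networks look in the newest picture that a camera, given by its name, has taken for a name from the list of things; names that differ only in an ending like _2 or _b are one class to them, and where a whole thing is asked for, a point or a joint stands for the part that bears it (a point fixed in the world has none). Each returns a list of dicts, best first, with "conf" (0 to 1); they miss things now and then, are a little off and sometimes report something else, mostly with a low value. They report only what shows in the picture. A call takes as long as a camera call. They do not tell look-alikes from the thing itself.
- eyes.recognise(camera, target): "rect" ([centre column, centre row, width, height] in pixels, round what is visible of it).
- eyes.masks_of(camera, target): "pixels" (384x512 bool, what is visible of it) and "rect" ([centre column, centre row, width, height] in pixels, round what is visible of it).
- eyes.landmark_of(camera, target): "pixel" ([column, row] in pixels: a listed point, or the origin of a listed thing).
The state is a dict: "clock": time; "q": joint angles; "joint_vel": joint speeds; "effort": joint torques, N m; "ee_pos": TCP position; "ee_rot": TCP orientation; "contact_force": force on the tool from outside, world axes, zero at the start; "wrist_torque": the same for the moment, N m; "finger_gap": opening from 0.0 (shut) to 1.0 (fully open).
Only numpy, scipy, OpenCV 4.12 (cv2) and the standard library are available. Lean on these libraries where they do the work, as an engineer would, in place of code of your own. Each camera call takes 0.05 s, during which the arm holds its last target. There are 200 camera calls.

## Working session

There is one attempt and no reset: what is moved stays moved. The work goes in short steps, Python scripts to look and compute and a tool call to move; the robot and the scene stay as the last step left them, time stands still between calls to the robot, and variables do not carry over. Pictures are saved under pics/ and viewed, about 8 in all and at most 12, crops included, and the job is handed in when it is done.

Besides the shell and the picture viewer there is one more tool, called as name([rows], argument=value, ...), one row to a line, values as JSON. arm_command: Moves the arm, as the interface text tells. Shift numbers are shares of 300 mm and turn numbers shares of pi/4 rad, none past 1 either way. Its arguments: {"type":"object","properties":{"steps":{"type":"array","items":{"type":"object","properties":{"offset":{"type":"array","items":{"type":"number","minimum":-1,"maximum":1}},"dr":{"type":"array","items":{"type":"number","minimum":-1,"maximum":1}},"gripper":{"type":"number"}}}},"grip_force":{"type":"number"}},"required":["steps"]}

```bash
mkdir -p pics; ls
cat > h.py <<'E'
import numpy as np, cv2
from station import status, eyes, r
def K(name):
    c=eyes.get_calibration(name); f=192/np.tan(np.radians(c["vertical_fov"])/2)
    return c,f
def ray(name,px,c=None):
    if c is None: c=eyes.get_calibration(name)
    f=192/np.tan(np.radians(c["vertical_fov"])/2)
    d=np.array([(px[0]-c["cx"])/f,-(px[1]-c["cy"])/f,-1.0])
    T=np.array(c["world_to_cam"]);R=T[:3,:3];o=-R.T@T[:3,3]
    d=R.T@d; return o,d/np.linalg.norm(d)
def onz(name,px,z,c=None):
    o,d=ray(name,px,c); return o+d*(z-o[2])/d[2]
def proj(name,p,c=None):
    if c is None: c=eyes.get_calibration(name)
    f=192/np.tan(np.radians(c["vertical_fov"])/2)
    T=np.array(c["world_to_cam"]);q=T[:3,:3]@np.array(p)+T[:3,3]
    return np.array([c["cx"]+f*q[0]/-q[2],c["cy"]+f*-q[1]/-q[2]])
E
python3 - <<'E'
from h import *
np.set_printoptions(precision=1,suppress=True)
s=status.observe();print(s["clock"],s["ee_pos"],s["contact_force"])
for n in ("scene","top"):
    im=eyes.read_camera(n);cv2.imwrite(f"pics/{n}0.png",im)
    c=eyes.get_calibration(n);print(n,{k:v for k,v in c.items() if k!="world_to_cam"},ray(n,(256,192)))
    for t in ("paddle_grip","socket_mouth","disc_grip","stand","jar_mid","cup_mid"):
        print(t,[(round(d["conf"],2),np.round(d["pixel"],1)) for d in eyes.landmark_of(n,t)[:4]])
a=cv2.imread("pics/scene0.png");b=cv2.imread("pics/top0.png")
E
```

```text
pics
0.0 [ 234.5 -685.1  230.1] [-0.3  0.2  0.6]
scene {'vertical_fov': 56.45939848190086, 'cx': 258.6466497414133, 'cy': 193.6925224695388} (array([ 951.2, -213.6,  783.8]), array([-0.6,  0.3, -0.8]))
paddle_grip [(0.84, array([302.7, 145.6])), (0.79, array([271.5, 113.8])), (0.77, array([340.7, 191.9]))]
socket_mouth [(0.83, array([183.7, 249.4])), (0.19, array([315. , 218.7]))]
disc_grip [(0.85, array([300.7, 209.6]))]
stand [(0.79, array([318.1, 215.8]))]
jar_mid [(0.66, array([317.9, 309.1]))]
cup_mid [(0.73, array([358. , 256.8]))]
top {'vertical_fov': 56.553363380608936, 'cx': 254.74722438881403, 'cy': 197.14792618303414} (array([ 299.4,   81.4, 1119.2]), array([ 0.2, -0. , -1. ]))
paddle_grip [(0.91, array([181.1, 239.4])), (0.83, array([175.4, 308.1])), (0.7, array([191.7, 173.9]))]
socket_mouth [(0.68, array([220.5, 133.9]))]
disc_grip [(0.92, array([230.8, 183.4]))]
stand [(0.66, array([215.7, 191.4]))]
jar_mid [(0.62, array([271.2, 116.4])), (0.36, array([217.9, 131.6]))]
cup_mid [(0.66, array([217.5, 131.5]))]
```

View pics/scene0.png

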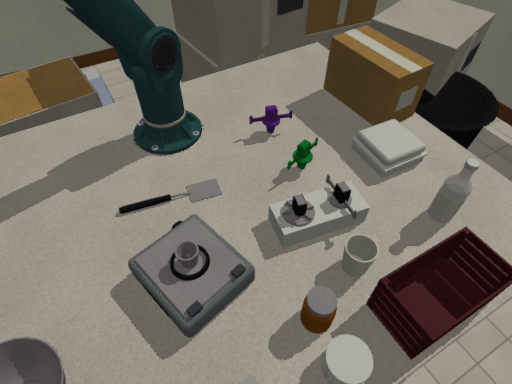

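View pics/top0.png

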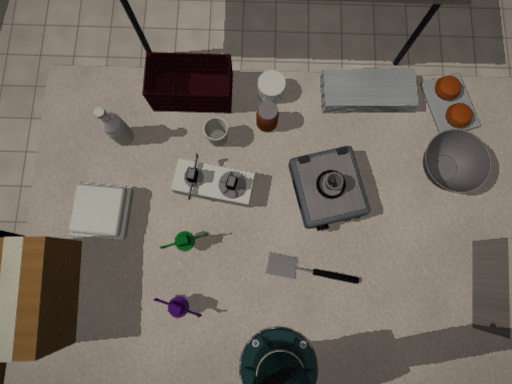

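The scene view shows the black two-armed paddle at (341,192) in the right hole and the disc head at (300,208). The mixer socket is at (186,250), and the green and purple decoys are at (303,152) and (271,115). In the top view the paddle is at (192,175) and the socket at about (335,181).

```bash
cat > a.py <<'E'
from h import *
np.set_printoptions(precision=1,suppress=True)
def tri(a,b):
    o1,d1=ray("scene",a);o2,d2=ray("top",b)
    A=np.array([d1,-d2]).T;t=np.linalg.lstsq(A,o2-o1,rcond=None)[0]
    p,q=o1+d1*t[0],o2+d2*t[1];return (p+q)/2,np.linalg.norm(p-q)
print("paddle",tri((340.7,191.9),(191.7,173.9)),onz("top",(191.7,173.9),90),onz("scene",(340.7,191.9),90))
print("disc",tri((300.7,209.6),(230.8,183.4)),onz("top",(230.8,183.4),90),onz("scene",(300.7,209.6),90))
print("socket scene",onz("scene",(183.7,249.4),132),proj("top",onz("scene",(183.7,249.4),132)))
print("socket top guess",onz("top",(336,180),132))
p,q=onz("top",(196,157),95),onz("top",(190,197),95);print("arm ends",p,q,np.degrees(np.arctan2(*(p-q)[[1,0]])))
print("jar",onz("top",(267,115),50),"cup",onz("top",(216,130),42))
print(status.observe()["ee_rot"])
a=cv2.imread("pics/top0.png")[100:250,150:390];cv2.imwrite("pics/c.png",cv2.resize(a,None,fx=3.3,fy=3.3,interpolation=cv2.INTER_CUBIC))
E
python3 a.py
```

```text
paddle (array([551.8, 269.5,  89.7]), np.float64(1.1989546064713525)) [552.1 270.   90. ] [551.7 268.7  90. ]
disc (array([533.1, 157.3,  67. ]), np.float64(5.841431768898841)) [526.5 153.1  90. ] [547.6 148.   90. ]
socket scene [ 535.9 -146.8  132. ] [335.6 179.8]
socket top guess [ 535.4 -147.9  132. ]
arm ends [602.8 259.3  95. ] [481.5 270.   95. ] -5.026493550750151
jar [760.9  49.5  50. ] cup [709.2 210.1  42. ]
[[ 0.9  0.3  0. ]
 [ 0.3 -0.9 -0. ]
 [ 0.   0.  -1. ]]
```

View pics/c.png

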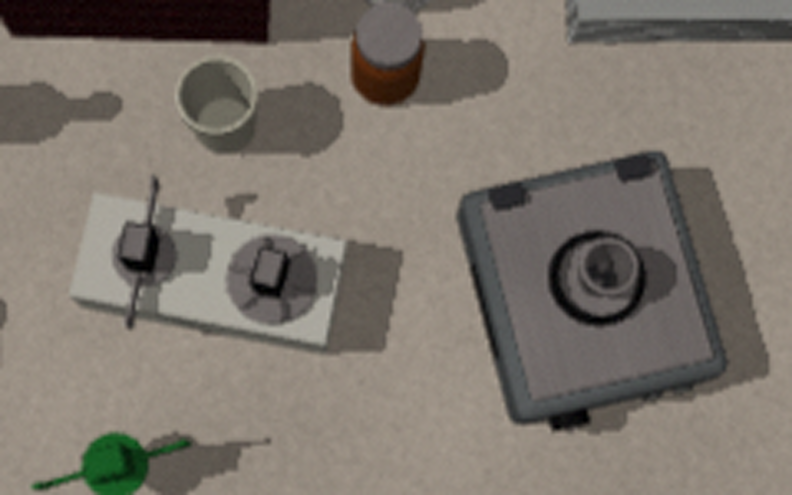

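```bash
cat >> h.py <<'E'
np.set_printoptions(precision=3,suppress=True)
def st():
    s=status.observe();R=np.array(s["ee_rot"]);yaw=np.degrees(np.arctan2(R[1,0],R[0,0]))
    print("t",round(s["clock"],2),"tcp",np.round(s["ee_pos"],1),"yaw",round(yaw,2),"tilt",np.round(R[:2,2]*57.3,2),"F",np.round(s["contact_force"],1),"M",np.round(s["wrist_torque"],2),"gap",round(s["finger_gap"],3));return s,R,yaw
def plan(target,yaw=None):
    s,R,y=st();d=R.T@(np.array(target)-np.array(s["ee_pos"]))
    print("total offset units",d/300,"min rows",np.linalg.norm(d)/62.5)
    if yaw is not None: print("rz units total",-(yaw-y)/45,"rows",abs(yaw-y)/10.7)
E
python3 - <<'E'
from h import *
plan([490,-150,330])
s,R,y=st()
T=np.array(eyes.get_calibration("wrist")["world_to_cam"]);Rc=T[:3,:3];o=-Rc.T@T[:3,3]
print("cam in tool",R.T@(o-np.array(s["ee_pos"])),"axes(cols=right,up,back) in tool\n",R.T@Rc.T,eyes.get_calibration("wrist")["vertical_fov"])
E
```

```text
t 0.7 tcp [ 234.8 -685.9  231.4] yaw 18.9 tilt [ 0. -0.] F [ 0.3 -0.8 -0.4] M [ 0.01 -0.03  0.05] gap 0.999
total offset units [ 1.383 -1.415 -0.329] min rows 9.627682026879844
t 0.7 tcp [ 234.8 -685.9  231.4] yaw 18.9 tilt [ 0. -0.] F [ 0.3 -0.8 -0.4] M [ 0.01 -0.03  0.05] gap 0.999
cam in tool [  84.432   -0.124 -141.931] axes(cols=right,up,back) in tool
 [[ 0.001  0.947  0.322]
 [ 1.    -0.001 -0.   ]
 [-0.     0.322 -0.947]] 69.4409191964074
```

arm_command([
  {"offset": [0.125, -0.137, 0.004], "gripper": 1},
  {"offset": [0.125, -0.137, 0.004], "gripper": 1},
  {"offset": [0.125, -0.137, 0.004], "gripper": 1},
  {"offset": [0.125, -0.137, 0.004], "gripper": 1},
  {"offset": [0.125, -0.137, 0.004], "gripper": 1},
  {"offset": [0.125, -0.137, 0.004], "gripper": 1},
  {"offset": [0.125, -0.137, 0.004], "gripper": 1},
  {"offset": [0.125, -0.137, 0.004], "gripper": 1},
  {"offset": [0.125, -0.137, 0.004], "gripper": 1},
  {"offset": [0.125, -0.137, 0.004], "gripper": 1},
  {"offset": [0, 0, 0], "gripper": 1},
  {"offset": [0, 0, 0], "gripper": 1},
], grip_force=60)

```text
validation failed for argument at $.st...
```

```bash
cat > w.py <<'E'
from h import *
import sys
st();c=eyes.get_calibration("wrist");im=eyes.read_camera("wrist");cv2.imwrite(f"pics/{sys.argv[1]}.png",im)
for t,z in zip(sys.argv[2::2],sys.argv[3::2]):
    for d in eyes.landmark_of("wrist",t)[:3]: print(t,round(d["conf"],2),d["pixel"],onz("wrist",d["pixel"],float(z),c))
E
python3 w.py w1 socket_mouth 132 dog_level 95
python3 -c "
import cv2;a=cv2.imread('pics/w1.png');cv2.imwrite('pics/w1v.png',cv2.resize(a,None,fx=1.5,fy=1.5))"
```

```text
t 0.7 tcp [ 234.8 -685.9  231.4] yaw 18.9 tilt [ 0. -0.] F [ 0.3 -0.8 -0.4] M [ 0.01 -0.03  0.05] gap 0.999
```

View pics/w1v.png

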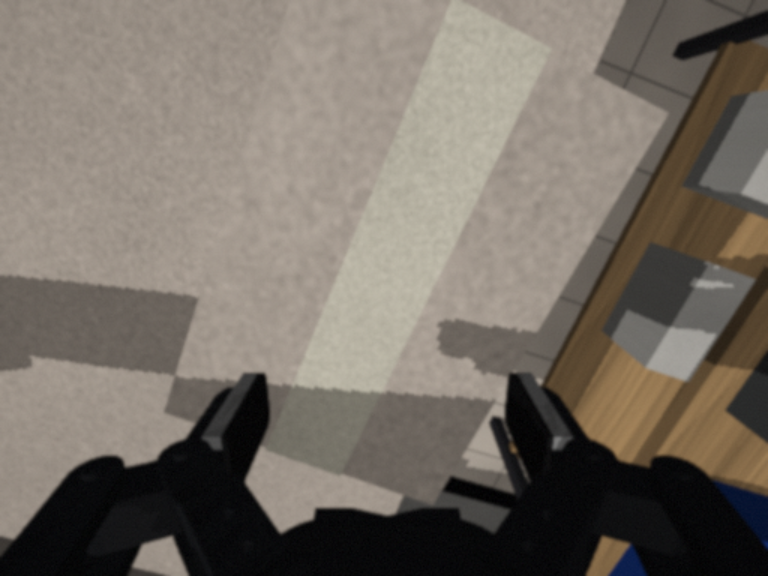

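The move was refused, probably because `dr` was left out, so this picture only shows the start pose with table and fingers. I'll resend it with `dr`.

arm_command([
  {"offset": [0.125, -0.137, 0.004], "dr": [0, 0, 0], "gripper": 1},
  {"offset": [0.125, -0.137, 0.004], "dr": [0, 0, 0], "gripper": 1},
  {"offset": [0.125, -0.137, 0.004], "dr": [0, 0, 0], "gripper": 1},
  {"offset": [0.125, -0.137, 0.004], "dr": [0, 0, 0], "gripper": 1},
  {"offset": [0.125, -0.137, 0.004], "dr": [0, 0, 0], "gripper": 1},
  {"offset": [0.125, -0.137, 0.004], "dr": [0, 0, 0], "gripper": 1},
  {"offset": [0.125, -0.137, 0.004], "dr": [0, 0, 0], "gripper": 1},
  {"offset": [0.125, -0.137, 0.004], "dr": [0, 0, 0], "gripper": 1},
  {"offset": [0.125, -0.137, 0.004], "dr": [0, 0, 0], "gripper": 1},
  {"offset": [0.125, -0.137, 0.004], "dr": [0, 0, 0], "gripper": 1},
  {"offset": [0, 0, 0], "dr": [0, 0, 0], "gripper": 1},
  {"offset": [0, 0, 0], "dr": [0, 0, 0], "gripper": 1},
], grip_force=60)

```text
clock: 2.35
ee_pos: [456.4, -176.0, 219.5]
ee_rot: [[0.946, 0.324, 0.0], [0.324, -0.946, -0.001], [-0.0, 0.001, -1.0]]
contact_force: [-0.2, -0.5, -0.6]
finger_gap: 1.001
```

```bash
python3 w.py w2 socket_mouth 132 dog_level 95
python3 - <<'E'
import cv2;from h import *
p=proj("wrist",[536,-147.3,132]);print(p)
x,y=int(p[0]),int(p[1]);a=cv2.imread('pics/w2.png');a=a[max(0,y-60):y+60,x-80:x+80];cv2.imwrite('pics/w2v.png',cv2.resize(a,None,fx=5,fy=5,interpolation=cv2.INTER_CUBIC))
print(x-80,max(0,y-60))
E
```

```text
t 2.35 tcp [ 456.4 -176.   219.5] yaw 18.91 tilt [ 0.   -0.03] F [-0.2 -0.5 -0.6] M [-0.04  0.04 -0.05] gap 1.001
socket_mouth 0.77 [252.5, 94.6] [ 538.449 -143.591  132.   ]
dog_level 0.83 [252.0, 96.6] [ 537.042 -142.919   95.   ]
[254.239  97.955]
174 37
```

View pics/w2v.png

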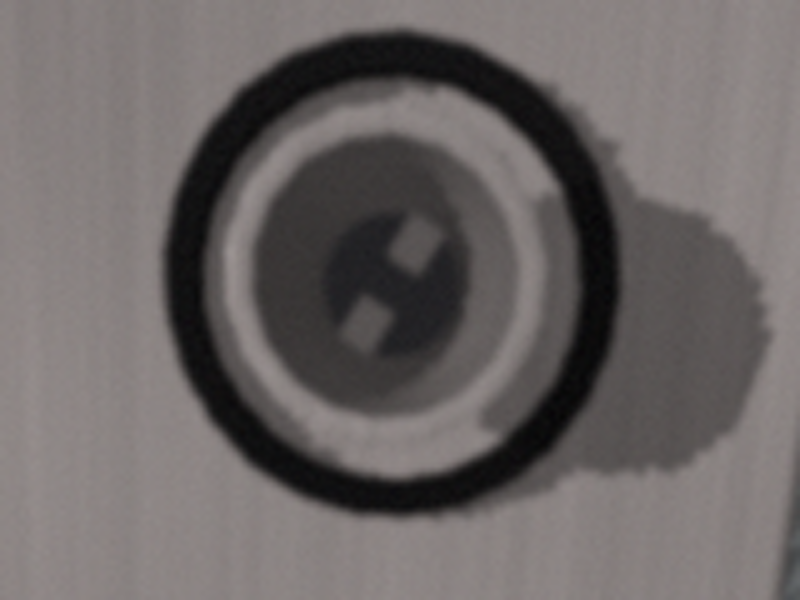

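The crop looks straight into the socket: mouth centre at crop (387,276), and the two dogs show at about (417,243) and (368,325). I'll measure both.

Run:
```python
from h import *
f=lambda u,v,z:onz("wrist",(174+(u+.5)/5-.5,37+(v+.5)/5-.5),z)
L,Rr,T,B=[f(*p,132) for p in((255,275),(518,275),(387,135),(386,418))]
print("mouth",(L+Rr)/2,(T+B)/2,(L+Rr+T+B)/4,np.linalg.norm(L-Rr),np.linalg.norm(T-B))
a,b=f(417,243,95),f(368,325,95);d=a-b;print("dogs mid",(a+b)/2,np.linalg.norm(d),"angle",np.degrees(np.arctan2(d[1],d[0])))
d=f(445,220,95)-f(410,277,95);print("edge angle",np.degrees(np.arctan2(d[1],d[0])))
plan([470,280,240])
```

```text
mouth [ 539.587 -143.365  132.   ] [ 538.772 -143.631  132.   ] [ 539.18  -143.498  132.   ] 40.83772961855025 41.306698762316316
dogs mid [ 539.038 -143.765   95.   ] 16.557899027187446 angle -13.93863727232534
edge angle -14.521130231117166
t 2.5 tcp [ 455.7 -177.4  219.3] yaw 18.71 tilt [-0.02 -0.04] F [ 0.3 -0.1 -0.7] M [ 0.   -0.    0.04] gap 0.999
total offset units [ 0.534 -1.429 -0.07 ] min rows 7.329789758493892
```

arm_command([
  {"offset": [0.067, -0.18, 0], "dr": [0, 0, 0], "gripper": 1},
  {"offset": [0.067, -0.18, 0], "dr": [0, 0, 0], "gripper": 1},
  {"offset": [0.067, -0.18, 0], "dr": [0, 0, 0], "gripper": 1},
  {"offset": [0.067, -0.18, 0], "dr": [0, 0, 0], "gripper": 1},
  {"offset": [0.067, -0.18, 0], "dr": [0, 0, 0], "gripper": 1},
  {"offset": [0.067, -0.18, 0], "dr": [0, 0, 0], "gripper": 1},
  {"offset": [0.067, -0.18, 0], "dr": [0, 0, 0], "gripper": 1},
  {"offset": [0.067, -0.18, 0], "dr": [0, 0, 0], "gripper": 1},
  {"offset": [0, 0, 0], "dr": [0, 0, 0.213], "gripper": 1},
  {"offset": [0, 0, 0], "dr": [0, 0, 0.213], "gripper": 1},
  {"offset": [0, 0, 0], "dr": [0, 0, 0.213], "gripper": 1},
  {"offset": [0, 0, 0], "dr": [0, 0, 0], "gripper": 1},
])

```text
clock: 4.0
ee_pos: [469.4, 283.8, 219.2]
ee_rot: [[0.985, -0.172, 0.0], [-0.172, -0.985, -0.001], [0.0, 0.001, -1.0]]
contact_force: [-0.9, -0.0, 0.6]
finger_gap: 0.998
```

```bash
python3 w.py w3 paddle_grip 90 disc_grip 90
python3 -c "
import cv2;a=cv2.imread('pics/w3.png')[10:200,130:390];cv2.imwrite('pics/w3v.png',cv2.resize(a,None,fx=3,fy=3,interpolation=cv2.INTER_CUBIC))"
```

```text
t 4.0 tcp [469.4 283.8 219.2] yaw -9.89 tilt [ 0.01 -0.05] F [-0.9 -0.   0.6] M [ 0.02 -0.02  0.03] gap 0.998
paddle_grip 0.9 [269.4, 269.0] [370.451 288.115  90.   ]
paddle_grip 0.7 [255.6, 99.2] [553.311 271.902  90.   ]
disc_grip 0.71 [383.6, 96.3] [535.616 154.997  90.   ]
```

View pics/w3v.png

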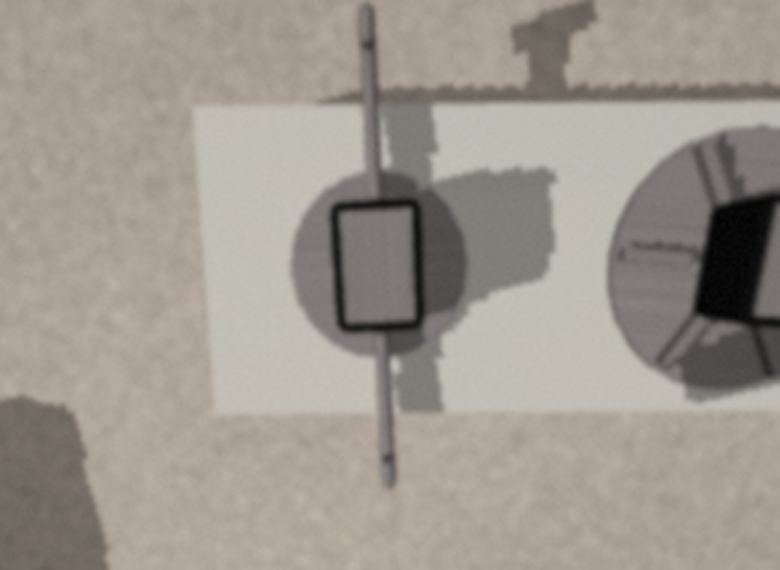

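The crop shows the paddle grip's top centred at about (377,265), with arms running from (366,10) to (389,483). The disc head is at the right, about (770,260).

Run:
```python
from h import *
g=lambda u,v,z:onz("wrist",(130+(u+.5)/3-.5,10+(v+.5)/3-.5),z)
c=[g(*p,110) for p in((332,205),(415,200),(423,326),(340,330))]
print("centre",sum(c)/4,[np.linalg.norm(c[i]-c[(i+1)%4]) for i in range(4)])
d=c[0]-c[3]+c[1]-c[2];print("yaw grip",np.degrees(np.arctan2(d[1],d[0])))
d=g(366,10,85)-g(389,483,85);print("arms",np.linalg.norm(d),np.degrees(np.arctan2(d[1],d[0])),(g(366,10,85)+g(389,483,85))/2)
fc=(g(291,264,66)+g(466,264,66))/2;print("flange",fc)
st()
```

```text
centre [553.416 272.552 110.   ] [np.float64(23.218354291423633), np.float64(34.089084972142224), np.float64(24.29438713241362), np.float64(33.86088886313377)]
yaw grip -6.043662636434163
arms 139.69730996339618 -6.939250294448349 [553.447 272.444  85.   ]
flange [554.418 272.399  66.   ]
t 4.15 tcp [469.1 284.5 219.3] yaw -9.81 tilt [ 0.   -0.01] F [ 0.5 -0.3 -0.8] M [ 0.04 -0.04 -0.02] gap 1.003
```

arm_command([
  {"offset": [0.142, -0.005, 0], "dr": [0, 0, 0], "gripper": 1},
  {"offset": [0.141, -0.004, 0], "dr": [0, 0, -0.071], "gripper": 1},
  {"offset": [0, 0, 0.12], "dr": [0, 0, 0], "gripper": 1},
  {"offset": [0, 0, 0.12], "dr": [0, 0, 0], "gripper": 1},
  {"offset": [0, 0, 0], "dr": [0, 0, 0], "gripper": 1},
  {"offset": [0, 0, 0], "dr": [0, 0, 0], "gripper": 1},
])

```text
clock: 4.9
ee_pos: [553.6, 273.5, 148.3]
ee_rot: [[0.993, -0.116, 0.001], [-0.116, -0.993, 0.001], [0.001, -0.001, -1.0]]
contact_force: [-0.1, -0.5, 0.6]
finger_gap: 1.0
```

```bash
python3 -c "
from h import *
for i in range(4): st(); eyes.read_camera('top')
plan([553.4,272.5,76],-6.7)"
```

```text
t 4.9 tcp [553.6 273.5 148.3] yaw -6.64 tilt [0.07 0.05] F [-0.1 -0.5  0.6] M [ 0.05 -0.02 -0.  ] gap 1.0
t 4.95 tcp [553.8 273.8 148.8] yaw -6.64 tilt [0.13 0.08] F [0.6 1.2 0. ] M [ 0.03  0.07 -0.05] gap 0.999
t 5.0 tcp [554.  273.9 149.1] yaw -6.65 tilt [0.16 0.1 ] F [-0.1  0.4  0.1] M [-0.01  0.   -0.01] gap 0.999
t 5.05 tcp [553.9 273.9 149.1] yaw -6.65 tilt [0.16 0.09] F [0.8 0.4 0. ] M [-0.02  0.03  0.05] gap 0.998
t 5.1 tcp [553.7 273.8 148.9] yaw -6.64 tilt [0.14 0.08] F [-0.4  0.4  0.4] M [ 0.03  0.05 -0.01] gap 1.0
total offset units [-0.001  0.005  0.243] min rows 1.166578215371805
rz units total 0.001253047073152342 rows 0.005269824139425738
```

arm_command([
  {"offset": [0, 0.004, 0.08], "dr": [0, 0, 0], "gripper": 1},
  {"offset": [0, 0, 0.08], "dr": [0, 0, 0], "gripper": 1},
  {"offset": [0, 0, 0.082], "dr": [0, 0, 0], "gripper": 1},
  {"offset": [0, 0, 0], "dr": [0, 0, 0], "gripper": 1},
  {"offset": [0, 0, 0], "dr": [0, 0, 0], "gripper": -1},
  {"offset": [0, 0, 0], "dr": [0, 0, 0], "gripper": -1},
  {"offset": [0, 0, 0], "dr": [0, 0, 0], "gripper": -1},
  {"offset": [0, 0, 0], "dr": [0, 0, 0], "gripper": -1},
  {"offset": [0, 0, 0], "dr": [0, 0, 0], "gripper": -1},
  {"offset": [0, 0, 0], "dr": [0, 0, 0], "gripper": -1},
  {"offset": [0, 0, 0], "dr": [0, 0, 0], "gripper": -1},
  {"offset": [0, 0, 0], "dr": [0, 0, 0], "gripper": -1},
], grip_force=45)

```text
clock: 6.6
ee_pos: [553.2, 272.1, 75.6]
ee_rot: [[0.993, -0.116, 0.001], [-0.116, -0.993, 0.0], [0.001, -0.0, -1.0]]
contact_force: [-0.3, -0.4, 6.4]
finger_gap: 0.299
```

```bash
python3 -c "
from h import *
st()"
```

```text
t 6.6 tcp [553.2 272.1  75.6] yaw -6.67 tilt [0.06 0.02] F [-0.3 -0.4  6.4] M [-0.21  0.11  0.01] gap 0.299
```

arm_command([
  {"offset": [0, 0, -0.05], "dr": [0, 0, 0], "gripper": -1},
  {"offset": [0, 0, -0.1], "dr": [0, 0, 0], "gripper": -1},
  {"offset": [0, 0, -0.12], "dr": [0, 0, 0], "gripper": -1},
  {"offset": [0, 0, -0.12], "dr": [0, 0, 0], "gripper": -1},
  {"offset": [0, 0, -0.11], "dr": [0, 0, 0], "gripper": -1},
  {"offset": [0, 0, 0], "dr": [0, 0, 0], "gripper": -1},
])

```text
clock: 7.35
ee_pos: [554.1, 273.0, 227.4]
ee_rot: [[0.993, -0.116, 0.005], [-0.116, -0.993, 0.003], [0.005, -0.004, -1.0]]
contact_force: [-0.4, 0.4, -3.7]
finger_gap: 0.3
```

```bash
python3 -c "
from h import *
plan([538.6,-143.9,225])"
```

```text
t 7.35 tcp [554.1 273.  227.4] yaw -6.66 tilt [0.29 0.17] F [-0.4  0.4 -3.7] M [-0.02 -0.03  0.  ] gap 0.3
total offset units [0.11  1.386 0.003] min rows 6.674311448377132
```

arm_command([
  {"offset": [0.006, 0.077, 0], "dr": [0, 0, 0], "gripper": -1},
  {"offset": [0.012, 0.154, 0], "dr": [0, 0, 0], "gripper": -1},
  {"offset": [0.012, 0.154, 0], "dr": [0, 0, 0], "gripper": -1},
  {"offset": [0.012, 0.154, 0], "dr": [0, 0, 0], "gripper": -1},
  {"offset": [0.012, 0.154, 0], "dr": [0, 0, 0], "gripper": -1},
  {"offset": [0.012, 0.154, 0], "dr": [0, 0, 0], "gripper": -1},
  {"offset": [0.012, 0.154, 0], "dr": [0, 0, 0], "gripper": -1},
  {"offset": [0.012, 0.154, 0], "dr": [0, 0, 0], "gripper": -1},
  {"offset": [0.012, 0.154, 0], "dr": [0, 0, 0], "gripper": -1},
  {"offset": [0.006, 0.077, 0], "dr": [0, 0, 0], "gripper": -1},
  {"offset": [0, 0, 0], "dr": [0, 0, -0.08], "gripper": -1},
  {"offset": [0, 0, 0], "dr": [0, 0, 0], "gripper": -1},
])

```text
clock: 8.85
ee_pos: [534.1, -145.8, 222.7]
ee_rot: [[0.998, -0.056, -0.005], [-0.056, -0.998, 0.001], [-0.005, -0.0, -1.0]]
contact_force: [0.4, 0.7, -3.4]
finger_gap: 0.298
```

Run:
```python
from h import *
for n in("scene","top","wrist"):
    eyes.read_camera(n);c=eyes.get_calibration(n)
    for t in("paddle_foot","paddle_grip"):
        for d in eyes.landmark_of(n,t)[:2]: print(n,t,round(d["conf"],2),np.round(d["pixel"],1))
im=cv2.imwrite("pics/s4.png",eyes.read_camera("scene"));s,R,y=st()
g=np.array(s["ee_pos"])+[0,0,14.4]
print([proj(n,g-[0,0,h]) for n in("scene","top") for h in(0,75)])
plan([538.6,-143.9,225])
a=cv2.imread("pics/s4.png")[130:330,80:320];b=eyes.read_camera("wrist")
cv2.imwrite("pics/s4v.png",cv2.resize(a,None,fx=3,fy=3,interpolation=cv2.INTER_CUBIC))
```

```text
scene paddle_foot 0.93 [182.3 239.5]
scene paddle_foot 0.67 [267.3 129.2]
scene paddle_grip 0.96 [270.  115.2]
scene paddle_grip 0.83 [303.8 147.6]
top paddle_grip 0.92 [172.8 308.5]
top paddle_grip 0.77 [344.3 171.4]
wrist paddle_foot 0.46 [ 26.2 374.5]
wrist paddle_grip 0.88 [257.  266.6]
t 9.35 tcp [ 536.7 -144.4  224.7] yaw -3.04 tilt [ 0. -0.] F [ 0.   0.5 -3.7] M [ 0.   -0.04  0.01] gap 0.3
[array([176.306, 219.241]), array([182.525, 240.928]), array([344.237, 169.922]), array([337.38 , 176.858])]
t 9.35 tcp [ 536.7 -144.4  224.7] yaw -3.04 tilt [ 0. -0.] F [ 0.   0.5 -3.7] M [ 0.   -0.04  0.01] gap 0.3
total offset units [ 0.006 -0.002 -0.001] min rows 0.03226802350290971
```

View pics/s4v.png

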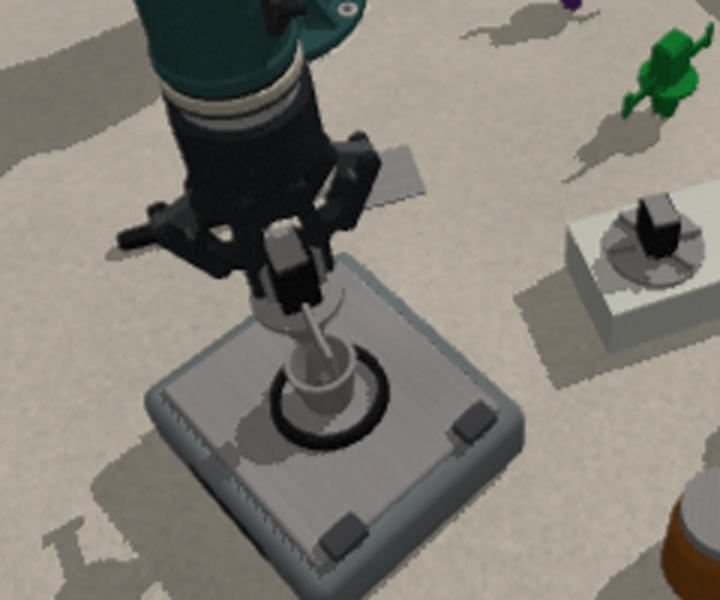

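The paddle hangs upright over the socket, with the grip at crop (290,265) and the socket mouth at (320,365). I'll go down into the mouth.

arm_command([
  {"offset": [0.006, -0.002, 0.05], "dr": [0, 0, 0], "gripper": -1},
  {"offset": [0, 0, 0.06], "dr": [0, 0, 0], "gripper": -1},
  {"offset": [0, 0, 0.04], "dr": [0, 0, 0], "gripper": -1},
  {"offset": [0, 0, 0.015], "dr": [0, 0, 0], "gripper": -1},
  {"offset": [0, 0, 0], "dr": [0, 0, 0], "gripper": -1},
  {"offset": [0, 0, 0], "dr": [0, 0, 0], "gripper": -1},
  {"offset": [0, 0, 0], "dr": [0, 0, 0], "gripper": -1},
  {"offset": [0, 0, 0], "dr": [0, 0, 0], "gripper": -1},
])

```text
clock: 10.4
ee_pos: [538.7, -144.2, 175.6]
ee_rot: [[0.999, -0.053, 0.001], [-0.053, -0.999, -0.0], [0.001, 0.0, -1.0]]
contact_force: [0.3, -0.4, -3.6]
finger_gap: 0.3
```

```bash
python3 -c "
from h import *
plan([538.6,-143.9,160])"
```

```text
t 10.4 tcp [ 538.7 -144.2  175.6] yaw -3.06 tilt [ 0.04 -0.01] F [ 0.3 -0.4 -3.6] M [ 0.   -0.04  0.05] gap 0.3
total offset units [-0.    -0.001  0.052] min rows 0.24924707130737517
```

arm_command([
  {"offset": [0, 0, 0.02], "dr": [0, 0, 0], "gripper": -1},
  {"offset": [0, 0, 0.02], "dr": [0, 0, 0], "gripper": -1},
  {"offset": [0, 0, 0], "dr": [0, 0, 0], "gripper": -1},
  {"offset": [0, 0, 0], "dr": [0, 0, 0], "gripper": -1},
  {"offset": [0, 0, 0.005], "dr": [0, 0, 0], "gripper": -1},
  {"offset": [0, 0, 0.005], "dr": [0, 0, 0], "gripper": -1},
  {"offset": [0, 0, 0], "dr": [0, 0, 0], "gripper": -1},
  {"offset": [0, 0, 0], "dr": [0, 0, 0], "gripper": -1},
  {"offset": [0, 0, 0], "dr": [0, 0, 0], "gripper": -1},
  {"offset": [0, 0, 0], "dr": [0, 0, 0], "gripper": -1},
])

```text
clock: 11.65
ee_pos: [538.5, -144.2, 160.2]
ee_rot: [[0.999, -0.053, 0.0], [-0.053, -0.999, -0.0], [0.0, 0.0, -1.0]]
contact_force: [0.7, -0.4, -3.3]
finger_gap: 0.299
```

```bash
python3 -c "
from h import *
st();eyes.read_camera('top');st()"
```

```text
t 11.65 tcp [ 538.5 -144.2  160.2] yaw -3.06 tilt [ 0.01 -0.  ] F [ 0.7 -0.4 -3.3] M [-0.01 -0.04  0.02] gap 0.299
t 11.7 tcp [ 538.5 -144.1  160.2] yaw -3.06 tilt [0. 0.] F [ 0.3  0.2 -4.1] M [-0.04  0.01 -0.04] gap 0.298
```

arm_command([
  {"offset": [0, 0, 0.005], "dr": [0, 0, 0], "gripper": -1},
  {"offset": [0, 0, 0.005], "dr": [0, 0, 0], "gripper": -1},
  {"offset": [0, 0, 0.003], "dr": [0, 0, 0], "gripper": -1},
  {"offset": [0, 0, 0.003], "dr": [0, 0, 0], "gripper": -1},
  {"offset": [0, 0, 0], "dr": [0, 0, 0], "gripper": -1},
  {"offset": [0, 0, 0], "dr": [0, 0, 0], "gripper": -1},
  {"offset": [0, 0, 0], "dr": [0, 0, 0], "gripper": -1},
])

```text
clock: 12.58
ee_pos: [538.4, -144.1, 155.5]
ee_rot: [[0.999, -0.053, 0.0], [-0.053, -0.999, -0.0], [0.0, -0.0, -1.0]]
contact_force: [-0.9, 0.1, -1.7]
finger_gap: 0.3
```

```bash
python3 -c "
from h import *
st();eyes.read_camera('top');st()"
```

```text
t 12.57 tcp [ 538.4 -144.1  155.5] yaw -3.06 tilt [ 0. -0.] F [-0.9  0.1 -1.7] M [-0.    0.12  0.01] gap 0.3
t 12.62 tcp [ 538.5 -144.1  155.5] yaw -3.06 tilt [ 0. -0.] F [-0.1 -0.3 -2.3] M [ 0.03  0.1  -0.02] gap 0.295
```

arm_command([
  {"offset": [0, 0, 0.003], "dr": [0, 0, 0], "gripper": -1},
  {"offset": [0, 0, 0], "dr": [0, 0, 0], "gripper": -1},
  {"offset": [0, 0, 0], "dr": [0, 0, 0], "gripper": -1},
  {"offset": [0, 0, 0], "dr": [0, 0, 0], "gripper": -1},
])

```text
clock: 13.12
ee_pos: [538.5, -144.2, 154.7]
ee_rot: [[0.999, -0.053, 0.0], [-0.053, -0.999, -0.0], [0.0, 0.0, -1.0]]
contact_force: [-0.5, 0.4, 2.0]
finger_gap: 0.303
```

```bash
python3 -c "
from h import *
st();eyes.read_camera('top');st()"
```

```text
t 13.12 tcp [ 538.5 -144.2  154.7] yaw -3.06 tilt [ 0.02 -0.  ] F [-0.5  0.4  2. ] M [ 0.12  0.32 -0.01] gap 0.303
t 13.18 tcp [ 538.5 -144.2  154.6] yaw -3.06 tilt [ 0.02 -0.  ] F [-0.7 -0.5  1.9] M [ 0.12  0.28 -0.01] gap 0.302
```

arm_command([
  {"offset": [0, 0, 0], "dr": [0, 0, 0.04], "gripper": -1},
  {"offset": [0, 0, 0], "dr": [0, 0, 0.04], "gripper": -1},
  {"offset": [0, 0, 0], "dr": [0, 0, 0], "gripper": -1},
  {"offset": [0, 0, 0], "dr": [0, 0, 0], "gripper": -1},
])

```text
clock: 13.68
ee_pos: [538.3, -144.4, 154.5]
ee_rot: [[0.993, -0.116, -0.0], [-0.116, -0.993, -0.0], [-0.0, 0.0, -1.0]]
contact_force: [-1.7, -0.1, 2.8]
finger_gap: 0.297
```

```bash
python3 -c "
from h import *
st()"
```

```text
t 13.68 tcp [ 538.3 -144.4  154.5] yaw -6.66 tilt [-0.01 -0.02] F [-1.7 -0.1  2.8] M [-0.16  0.44  0.04] gap 0.297
```

arm_command([
  {"offset": [0, 0, 0], "dr": [0, 0, 0.04], "gripper": -1},
  {"offset": [0, 0, 0], "dr": [0, 0, 0.04], "gripper": -1},
  {"offset": [0, 0, 0], "dr": [0, 0, 0], "gripper": -1},
  {"offset": [0, 0, 0], "dr": [0, 0, 0], "gripper": -1},
])

```text
clock: 14.18
ee_pos: [538.4, -144.2, 154.5]
ee_rot: [[0.984, -0.178, -0.0], [-0.178, -0.984, -0.0], [-0.0, 0.0, -1.0]]
contact_force: [-0.6, -0.3, 2.7]
finger_gap: 0.298
```

```bash
python3 -c "
from h import *
st();eyes.read_camera('top');st()"
```

```text
t 14.18 tcp [ 538.4 -144.2  154.5] yaw -10.25 tilt [-0.   -0.01] F [-0.6 -0.3  2.7] M [-0.18  0.43  0.05] gap 0.298
t 14.22 tcp [ 538.4 -144.2  154.5] yaw -10.26 tilt [-0. -0.] F [-0.9 -0.2  1.7] M [-0.21  0.47  0.04] gap 0.297
```

arm_command([
  {"offset": [0, 0, 0], "dr": [0, 0, 0.04], "gripper": -1},
  {"offset": [0, 0, 0], "dr": [0, 0, 0.04], "gripper": -1},
  {"offset": [0, 0, 0], "dr": [0, 0, 0], "gripper": -1},
  {"offset": [0, 0, 0], "dr": [0, 0, 0], "gripper": -1},
])

```text
clock: 14.72
ee_pos: [538.5, -143.6, 154.0]
ee_rot: [[0.971, -0.239, -0.0], [-0.239, -0.971, 0.0], [-0.0, -0.0, -1.0]]
contact_force: [-0.6, 0.7, -3.4]
finger_gap: 0.301
```

```bash
python3 -c "
from h import *
st();eyes.read_camera('top');st()"
```

```text
t 14.72 tcp [ 538.5 -143.6  154. ] yaw -13.84 tilt [-0.    0.03] F [-0.6  0.7 -3.4] M [ 0.11 -0.05 -0.  ] gap 0.301
t 14.78 tcp [ 538.5 -143.6  154. ] yaw -13.84 tilt [-0.01  0.03] F [ 0.2  0.9 -4.4] M [ 0.19 -0.04  0.  ] gap 0.3
```

At -13.8° the push fell away, so the slot is over the dogs. I'll stop turning and lower it straight.

arm_command([
  {"offset": [0, 0, 0.005], "dr": [0, 0, 0], "gripper": -1},
  {"offset": [0, 0, 0.005], "dr": [0, 0, 0], "gripper": -1},
  {"offset": [0, 0, 0.005], "dr": [0, 0, 0], "gripper": -1},
  {"offset": [0, 0, 0], "dr": [0, 0, 0], "gripper": -1},
  {"offset": [0, 0, 0], "dr": [0, 0, 0], "gripper": -1},
  {"offset": [0, 0, 0], "dr": [0, 0, 0], "gripper": -1},
])

```text
clock: 15.52
ee_pos: [538.6, -143.7, 149.9]
ee_rot: [[0.971, -0.239, 0.0], [-0.239, -0.971, 0.0], [0.0, -0.0, -1.0]]
contact_force: [1.2, 2.2, -5.4]
finger_gap: 0.298
```

```bash
python3 -c "
from h import *
st();eyes.read_camera('top');st()"
```

```text
t 15.53 tcp [ 538.6 -143.7  149.9] yaw -13.85 tilt [0.01 0.02] F [ 1.2  2.2 -5.4] M [ 0.63 -0.41 -0.05] gap 0.298
t 15.57 tcp [ 538.5 -143.7  149.9] yaw -13.85 tilt [0.01 0.02] F [ 1.4  2.9 -5.1] M [ 0.72 -0.37 -0.05] gap 0.299
```

arm_command([
  {"offset": [0.001, -0.003, 0.003], "dr": [0, 0, 0], "gripper": -1},
  {"offset": [0, 0, 0.003], "dr": [0, 0, 0], "gripper": -1},
  {"offset": [0, 0, 0], "dr": [0, 0, 0], "gripper": -1},
  {"offset": [0, 0, 0], "dr": [0, 0, 0], "gripper": -1},
  {"offset": [0, 0, 0], "dr": [0, 0, 0], "gripper": -1},
])

```text
clock: 16.2
ee_pos: [538.9, -143.6, 148.2]
ee_rot: [[0.971, -0.24, -0.0], [-0.24, -0.971, -0.0], [-0.0, 0.0, -1.0]]
contact_force: [1.3, 1.5, -2.9]
finger_gap: 0.299
```

```bash
python3 -c "
from h import *
st();eyes.read_camera('top');st()"
```

```text
t 16.2 tcp [ 538.9 -143.6  148.2] yaw -13.87 tilt [-0.01 -0.02] F [ 1.3  1.5 -2.9] M [ 0.27 -0.11 -0.02] gap 0.299
t 16.25 tcp [ 538.9 -143.6  148.2] yaw -13.87 tilt [-0.   -0.02] F [ 0.   1.6 -2.9] M [ 0.26 -0.08 -0.  ] gap 0.3
```

arm_command([
  {"offset": [0, -0.001, 0.003], "dr": [0, 0, 0], "gripper": -1},
  {"offset": [0, 0, 0], "dr": [0, 0, 0], "gripper": -1},
  {"offset": [0, 0, 0], "dr": [0, 0, 0], "gripper": -1},
  {"offset": [0, 0, 0], "dr": [0, 0, 0], "gripper": -1},
])

```text
clock: 16.75
ee_pos: [539.0, -143.5, 147.6]
ee_rot: [[0.971, -0.24, 0.0], [-0.24, -0.971, -0.001], [0.0, 0.0, -1.0]]
contact_force: [-1.6, 0.3, 1.7]
finger_gap: 0.295
```

```bash
python3 -c "
from h import *
st();eyes.read_camera('top');st()"
```

```text
t 16.75 tcp [ 539.  -143.5  147.6] yaw -13.88 tilt [ 0.   -0.03] F [-1.6  0.3  1.7] M [-0.14  0.28 -0.  ] gap 0.295
t 16.8 tcp [ 538.9 -143.5  147.5] yaw -13.88 tilt [ 0.   -0.03] F [-1.6 -0.3  1.6] M [-0.12  0.24  0.05] gap 0.298
```

Contact came at TCP height 147.6, the predicted home height, with about 5 N net push. I'll let go and back off.

arm_command([
  {"offset": [0, 0, 0], "dr": [0, 0, 0], "gripper": 0},
  {"offset": [0, 0, 0], "dr": [0, 0, 0], "gripper": 0},
  {"offset": [0, 0, 0], "dr": [0, 0, 0], "gripper": 0.4},
  {"offset": [0, 0, 0], "dr": [0, 0, 0], "gripper": 0.4},
  {"offset": [0, 0, 0], "dr": [0, 0, 0], "gripper": 0.4},
  {"offset": [0, 0, 0], "dr": [0, 0, 0], "gripper": 0.4},
])

```text
clock: 17.55
ee_pos: [539.0, -143.1, 147.3]
ee_rot: [[0.971, -0.24, 0.0], [-0.24, -0.971, -0.0], [0.0, 0.0, -1.0]]
contact_force: [0.6, 0.2, 0.1]
finger_gap: 0.704
```

arm_command([
  {"offset": [0, 0, -0.03], "dr": [0, 0, 0], "gripper": 0.4},
  {"offset": [0, 0, -0.08], "dr": [0, 0, 0], "gripper": 0.4},
  {"offset": [0, 0, -0.12], "dr": [0, 0, 0], "gripper": 0.4},
  {"offset": [0, 0, -0.12], "dr": [0, 0, 0], "gripper": 0.4},
  {"offset": [-0.14, 0, 0], "dr": [0, 0, 0], "gripper": 0.4},
  {"offset": [-0.14, 0, 0], "dr": [0, 0, 0], "gripper": 0.4},
  {"offset": [0, 0, 0], "dr": [0, 0, 0], "gripper": 0.4},
  {"offset": [0, 0, 0], "dr": [0, 0, 0], "gripper": 0.4},
  {"offset": [0, 0, 0], "dr": [0, 0, 0], "gripper": 0.4},
])

```text
clock: 18.68
ee_pos: [459.0, -123.2, 252.7]
ee_rot: [[0.971, -0.24, 0.002], [-0.24, -0.971, -0.0], [0.002, -0.0, -1.0]]
contact_force: [-0.2, -0.5, 0.4]
finger_gap: 0.706
```

```bash
python3 w.py w5 paddle_grip 162
python3 - <<'E'
from h import *
g=np.array([539.,-143.5,162])
for n in("scene","top"):
    im=eyes.read_camera(n)
    print(n,"expected",proj(n,g),proj(n,g+[0,0,8]),[np.round(d["pixel"],1) for d in eyes.landmark_of(n,"paddle_grip")[:4]])
    if n=="scene": a=im[170:310,110:270]
b=cv2.imread("pics/w5.png")[20:180,170:350]
cv2.imwrite("pics/f.png",np.hstack([cv2.resize(a,(400,350)),cv2.resize(b,(394,350))]))
E
```

```text
t 18.68 tcp [ 459.  -123.2  252.7] yaw -13.86 tilt [ 0.1  -0.02] F [-0.2 -0.5  0.4] M [ 0.03 -0.04  0.01] gap 0.706
paddle_grip 0.69 [259.4, 103.5] [ 537.949 -143.17   162.   ]
scene expected [183.543 242.15 ] [182.936 240.014] [array([302.8, 145.9]), array([184.3, 241.5])]
top expected [336.864 176.206] [337.54  175.513] [array([175. , 309.1]), array([183.3, 239.8]), array([229., 185.])]
```

View pics/f.png

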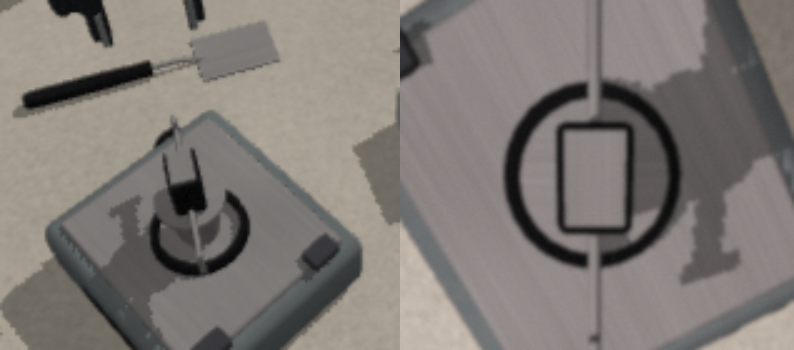

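```bash
python3 -c "
from h import *
st();print(r.job_done())"
```

```text
t 18.98 tcp [ 457.8 -123.   252.1] yaw -13.86 tilt [-0.01 -0.  ] F [ 0.2  0.2 -0.1] M [ 0.01  0.05 -0.04] gap 0.698
the job is handed in; nothing more can be done
None
```

The paddle is fitted to the mixer, and I handed the job in at about 19 s of the 72 s allowed. I lowered it into the socket until it rode on the dogs. Under a push of about 5–6 N I turned it clockwise, and the push fell away at −13.8°. I stopped turning there, eased it sideways about 1 mm as it went down, and pressed it home at about 5 N net before letting go.

**Last checks:**
- **Height:** contact came at TCP height 147.6 mm, the height expected for the flange on the rim.
- **Position:** the paddle stands upright in the final pictures. Its grip is within about 1 px of where it should be in the scene view and about 1 mm by the wrist view.
- **Robot clear:** the gripper is open and away from everything, with the force reading near zero.
- **Other objects:** the arm kept clear of the disc head, jar and cup, and no unexpected contact showed. I did not re-measure where they stand.

**Checks that failed or disagreed:**
- The first move call was refused because I had left out `dr`; nothing moved.
- The wrist camera and the fixed cameras disagreed by about 3–5 mm on the socket's position. I aimed close to the wrist value, and the fit agreed with it.
- The top camera did not detect the seated paddle in the last look.
- I read the dog direction from a wrist view into the socket beforehand, about −14°. It agreed with the angle where the paddle dropped.

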